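# Draw one portion on the bench-top filling press

## Task

Get the filling press ready for a portion: first squeeze its orange trigger fully against the black grip and let it spring back, with the plunger still pushed home. Then take the plunger by its black handle and draw it straight out along the leaning barrel, not forcing it sideways, until the whole red ring on its rod has just come out of the barrel, no more than a centimetre clear, and finish while holding it there with the rod still in its bore. Leave the glass dish under the spout and the bowl, jar and spice bottle around it where they stand.

Things in the scene. Friction and masses are not known exactly. Their poses are not given: they have to be found in the camera images.
- portioner: Fixed filling press: grey foot plate (x -65..110, y -75..175, top z 12 mm), white rear column (x 79..101, y +-22, top z 161), leaning aluminium barrel with white spout, and on its +y side a black grip post (26 x 18 mm, centred x 0, y 140, top z 160). Origin at worktop height below the barrel; z up, -x is its front. Stays put in a run; place and yaw (within 0.35 rad) vary.
- bore_mouth (a point): Centre of the barrel's mouth, on its flat upper rim (47 mm across). z points outward along the bore, which leans 15 degrees from vertical toward the press's front (-x); y is level and equals the press's y. Bore 19 mm wide, 90 mm deep. Does not move in a run.
- squeeze_point (a point): Fixed point 140 mm above the worktop, 20 mm below the top of the grip post: midway between the outer faces of grip and trigger when the trigger is fully squeezed (the pair is then 32 mm wide along y; at rest 47 mm at this height, the extra 15 mm on the -y side). Axes as the press's; the trigger works along y.
- trigger_tip (a point): Point in the middle of the orange trigger, 55 mm above its hinge (bar 15 mm wide, 10 mm thick, 74 mm long above the hinge). The trigger stands on the barrel's side (-y) of the black grip post, hinged at its low end, and swings toward +y, to the post.
- trigger (a joint): Angle of the trigger in rad: 0 at rest (leaning away from the grip), 0.28 fully squeezed against its stop. A spring returns it; at 55 mm above the hinge it takes about 4 N to start and 10 N to squeeze fully.
- plunger: Loose plunger, 0.15 to 0.26 kg: steel rod 18 mm thick, 82 mm long; above it a white collar (32 mm across, 6 mm thick), a 14 mm neck and a black handle block. Origin on the rod axis at the collar's underside, which starts resting on the barrel rim (pushed home). Its frame starts parallel to the press's, so its z is not along the rod. Let go, it slides back down by its weight.
- plunger_grip (a point): Centre of the black handle block (44 mm along the press's front-back line, 16 mm across, 34 mm tall along the rod), on the rod axis, 37 mm above the collar's underside. z points up along the rod, y across the 16 mm thickness.
- red_ring (a point): Lower edge of the red ring on the rod, on the rod axis, 42 mm below the collar's underside (the ring is 6 mm wide; hidden in the bore at the start). z points up along the rod.
- dish: Clear glass dish, 98 mm across, 48 mm tall, on the foot plate under the spout. Origin at the centre of its underside. Leave alone.
- bowl: Brown bowl, 129 mm across, 57 mm tall, on the worktop to the right. Origin at the centre of its underside. Leave alone.
- jar: Jam jar with red lid, 66 mm across, 82 mm tall, on the worktop to the left. Origin at the centre of its underside. Leave alone.
- spice: Spice bottle with green cap, 46 mm across, 106 mm tall, on the worktop to the right. Origin at the centre of its underside. Leave alone.
There are look-alikes about, which are no part of the job. What is shaped like the plunger but blue is not meant.

How it is judged:
On the way, in this order (a step that is already met when the one before it is completed fails the run):
1. the trigger is squeezed fully, with the plunger home (value of joint trigger above 0.23 rad and z of plunger in the frame of bore_mouth below 0.006 m), for 0.2 s.
2. the trigger has sprung back, with the plunger still home (value of joint trigger below 0.04 rad and z of plunger in the frame of bore_mouth below 0.006 m), for 0.2 s.
At the end, for the whole second after the job is handed in: The plunger is held still in the fingers, in line with the bore (within 0.07 rad) and not forced against its side (under 25 N), the lower edge of its red ring 0 to 13 mm (1.5 mm leeway below) outside the barrel's rim; the trigger is back at rest (z of red_ring in the frame of bore_mouth between -0.0015 and 0.013 m and angle between the z axis of red_ring and the z axis of bore_mouth, either way round below 0.07 rad and contact force between the fingers and plunger above 2 N and contact force between plunger and portioner below 25 N and linear speed of plunger below 0.01 m/s and value of joint trigger below 0.04 rad); the arm keeps its last pose, push and grip.
It fails at once if the plunger is drawn more than 65 mm, far past the red ring (z of plunger in the frame of bore_mouth above 0.065 m).
It fails at once if the glass dish, bowl, jar or spice bottle is shifted by more than 20 mm (distance of any of dish, bowl, jar, spice from where it was at the start of the episode above 0.02 m).
It also fails if it takes over 40 s, if anything falls off the work surface, if the arm or the gripper's body presses on something with over 40 N, if the wrist force passes 120 N, or if a joint passes its speed limit or range.

## Robot

A 6-joint arm with a two-finger parallel gripper is mounted at the origin on a cart in front of the work surface, level with it; the furniture and walls round the work are solid. World frame = base frame: x ahead of the robot, y to its left, z up, the work surface at z = 0. Lengths are in m, angles in rad, forces in N, time in s.
With the tool pointing down it reaches from about 0.275 to 0.75 m from the base axis. Payload 10.2 kg.
Tool frame: the origin (TCP) lies between the finger pads; the fingertips stand 8 mm ahead of it and the grasp point (between the pads) lies 11 mm behind it; y points along the fingers, z is the direction in which the jaws open and shut, and the axes are right-handed (so a half turn about y gives the same grasp; the last joint's range is limited). The gripper opens to 85 mm and grips with 20 to 120 N. Pads are 22 mm wide; open, the fingers measure 114 mm over their backs; the gripper's body (76 mm by 85 mm) begins 54 mm behind the grasp point. The pads swing forward as they close: fully open they stand 13 mm farther back than shut.
Start: joints at [1.071, 0.313, 1.498, -0, 1.331, -0.223], TCP at [0.143, 0.505, 0.209] pointing down, gripper open.
Joint ranges: [-2.94, 2.94], [-0.97, 2.17], [0.19, 2.56], [-1.23, 4.37], [0.02, 3.11], [-2.88, 2.88]. Speed limits (rad/s): [2.39, 2.39, 3.01, 3.14, 3.14, 3.14].

## Interface

Orientations are given as a unit quaternion [x, y, z, w].
In Python, from cell import sensors, viewer, ctrl gives the robot as it stands.
- The arm moves only by the shell command python3 -m jog 'ROWS' [FORCE]. ROWS is JSON, a list of rows, each a list of 7 numbers: the shift along the tool's x, y, z in mm, then the turn, a rotation vector about the tool's x, y, z in degrees, then the closure, from 0 (fully open) to 1 (shut). A call has 1 to 20 rows; each row shifts and turns the commanded pose from where the row before left it, along the tool's axes as they then stand; what a row does not reach is not made up. A row lasts 1/10 s, in which the tool goes at most 50 mm and 8.59 degrees, less where a joint would pass 70% of its speed; a pose out of reach is approached as far as the arm can. A call is refused whole if a number of a shift passes 50 or a number of a turn 8.59, either way. A call with a gripper value outside its range is refused whole. The fingers move at their own pace and stop on an object; FORCE is the grip in N (left out, the last holds). Time passes only in rows, so rows that do not move let the fingers close. It gives the time, the measured TCP pose, the force and the opening at its end, in the units of the state.
- sensors.observe(): the state, without advancing time (a new reading comes with each control period).
- viewer.read_camera(name): name is "scene" or "top"; returns a dict with "image" (384x512x3 uint8, red, green, blue), "z_map" (384x512 float32, m along the optical axis (not along the pixel's ray), 0 where there is no reading), "fx", "fy", "cx", "cy" (pixels), "dist_coeffs" ([k1, k2, p1, p2, k3] as OpenCV has them; the pictures are not rectified), "origin" and "rotation" of the camera in the world. Camera axes: x right, y down, z forward; pixel columns grow to the right and rows downward; lengths in m; the calibration is good to about 2 mm. A picture is of the moment at which its call begins.
- ctrl.job_done(): hands the job in, once; it reports no verdict.
The state is a dict: "time_s": time; "qpos": joint angles; "joint_vel": joint speeds; "joint_efforts": joint torques, N m; "ee_pos": TCP position; "tcp_rot": TCP orientation; "force": force on the tool from outside, world axes, zero at the start; "ft_torque": the same for the moment, N m; "grip_width": opening from 0.0 (shut) to 1.0 (fully open).
Only numpy, scipy, OpenCV 4.12 (cv2) and the standard library are available. Lean on these libraries where they do the work, as an engineer would, in place of code of your own. Each camera call takes 0.05 s, during which the arm holds its last target.

## Working session

There is one attempt and no reset: what is moved stays moved. The work goes in short steps, Python scripts to look and compute and a shell command to move; the robot and the scene stay as the last step left them, time stands still between calls to the robot, and variables do not carry over. Pictures are saved under pics/ and viewed, and the job is handed in when it is done.

```bash
mkdir -p pics; cat > h.py <<'E'
import numpy as np,cv2
from scipy.spatial.transform import Rotation as R
from cell import sensors,viewer,ctrl
def cap(name,f):
    c=viewer.read_camera(name); np.savez('pics/'+f+'.npz',**c)
    cv2.imwrite('pics/'+f+'.png',c['image'][:,:,::-1]); return c
def ld(f): return dict(np.load('pics/'+f+'.npz'))
def K(c): return np.array([[c['fx'],0,c['cx']],[0,c['fy'],c['cy']],[0,0,1]],float)
def w(c,uv):
    uv=np.array(uv,float).reshape(-1,2); p=cv2.undistortPoints(uv[:,None],K(c),c['dist_coeffs'])[:,0]
    z=np.array([c['z_map'][int(round(v)),int(round(u))] for u,v in uv])
    P=np.c_[p*z[:,None],z]
    return P@np.array(c['rotation']).T+c['origin']
def proj(c,P):
    Rm=np.array(c['rotation']);q=(np.atleast_2d(P)-c['origin'])@Rm
    return cv2.projectPoints(q,np.zeros(3),np.zeros(3),K(c),c['dist_coeffs'])[0][:,0]
E
python3 - <<'E'
from h import *
for n in('scene','top'):
    c=cap(n,n+'0'); print(n,c['origin'],c['rotation'],c['fx'])
print(sensors.observe())
E
```

```text
scene [-0.0249586  -0.55548063  1.13178209] [ 0.88619545 -0.33455036  0.10589856 -0.30252137] 427.0097872649049
top [-0.48588893  0.39997066  1.54885562] [-0.54341393  0.78000672 -0.25812878  0.17222183] 490.6951470142288
{'time_s': 0.1, 'qpos': array([ 1.07059973e+00,  3.13340871e-01,  1.49836405e+00,  9.48175986e-06,
        1.33100364e+00, -2.23403962e-01]), 'joint_vel': array([ 3.09108245e-04, -1.01246712e-03, -2.12176157e-03, -2.00592652e-03,
       -1.68541869e-05, -6.66362288e-04]), 'joint_efforts': array([ 4.38685543e-03, -4.12894249e+01, -2.60145611e+01,  3.14731528e-05,
        2.97535036e-03,  4.77364281e-06]), 'ee_pos': array([0.1433527 , 0.50478283, 0.20901842]), 'tcp_rot': array([ 0.7007134 , -0.09769235,  0.09740696, -0.69997773]), 'force': array([-0.05567368, -0.08021197,  0.34827267]), 'ft_torque': array([ 0.01622083,  0.05125962, -0.02679543]), 'grip_width': 0.9979969044687368}
```

```bash
ls; ls pics
```

```text
h.py
pics
scene0.npz
scene0.png
top0.npz
top0.png
```

```bash
sed -i "s/np.array(c\['rotation'\])/R.from_quat(c['rotation']).as_matrix()/g" h.py; cat h.py | grep from_quat
```

```text
return P@R.from_quat(c['rotation']).as_matrix().T+c['origin']
    Rm=R.from_quat(c['rotation']).as_matrix();q=(np.atleast_2d(P)-c['origin'])@Rm
```

View pics/scene0.png

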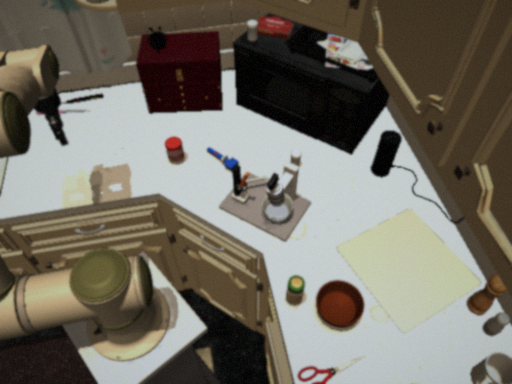

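View pics/top0.png

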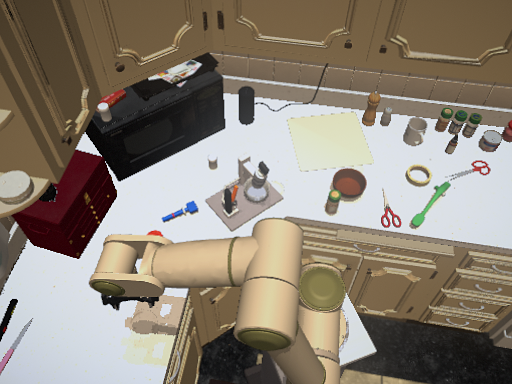

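```bash
python3 - <<'E'
import cv2
a=cv2.imread('pics/scene0.png')[130:250,200:330]
cv2.imwrite('pics/s0c.png',cv2.resize(a,None,fx=6,fy=6*0.8,interpolation=cv2.INTER_CUBIC)[:600])
cv2.imwrite('pics/s0c.png',cv2.resize(a,(650,600),interpolation=cv2.INTER_CUBIC))
a=cv2.imread('pics/top0.png')[140:240,190:300]
cv2.imwrite('pics/t0c.png',cv2.resize(a,(660,600),interpolation=cv2.INTER_CUBIC))
E
```

```text
(no output)
```

View pics/s0c.png

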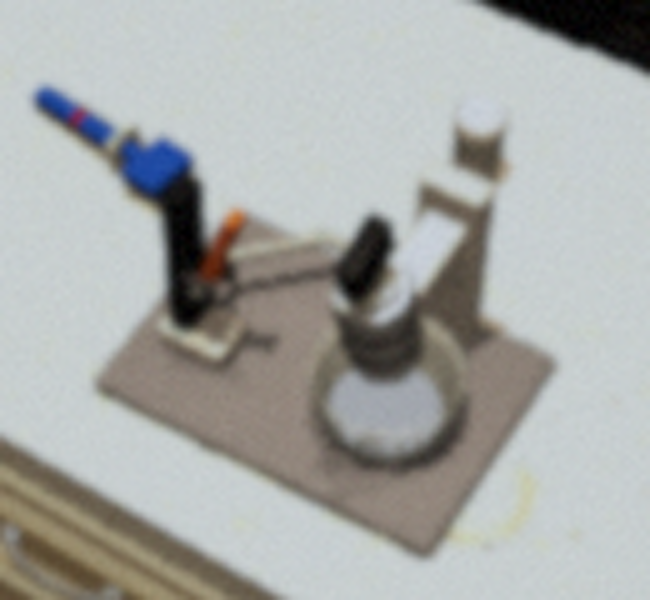

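View pics/t0c.png

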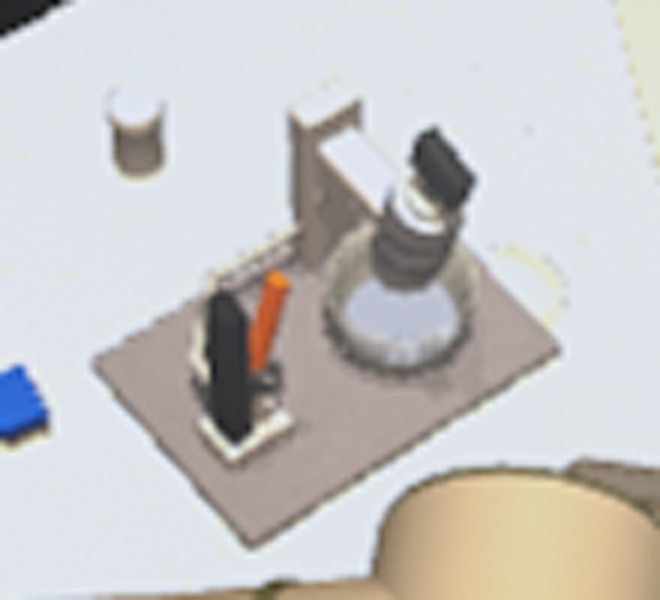

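```bash
cat > fit.py <<'E'
from h import *
from scipy.optimize import least_squares
s=ld('scene0');t=ld('top0')
obs=[(s,(-65,175,12),(219.4,206.6)),(s,(-65,-75,12),(286,240.6)),(s,(110,-75,12),(310.6,203)),
(t,(-65,175,12),(232,231.2)),(t,(-65,-75,12),(283.3,198)),(t,(110,175,12),(205.8,200.3)),
]
def T(p,P): return R.from_euler('z',p[2]).apply(np.array(P)/1000.)+[p[0],p[1],0]
def f(p,o=obs): return np.concatenate([(proj(c,T(p,P))[0]-uv) for c,P,uv in o])
for nm,o in(('s',obs[:3]),('t',obs[3:]),('both',obs)):
    r=least_squares(f,[.5,.1,0],args=(o,)); print(nm,r.x,r.fun.round(2))
p=r.x; np.save('p.npy',p)
for c,P,uv in obs: print(w(c,[uv]).round(4))
ax=np.array([-np.sin(np.radians(15)),0,np.cos(np.radians(15))])
E
python3 fit.py
```

```text
s [ 0.53206481 -0.02080887  0.29159971] [-1.23 -0.13 -0.22  0.83  1.47 -1.04]
t [ 0.53009541 -0.01804549  0.29972921] [-0.14  0.22  1.13 -0.28 -0.97 -0.09]
both [ 0.53142678 -0.01974379  0.29630327] [-1.65 -0.   -0.47  0.69  1.   -1.27  0.04 -0.29  1.4  -0.6  -0.66 -0.63]
[[0.4231 0.1264 0.0097]]
[[ 0.4992 -0.1051  0.0006]]
[[ 0.6596 -0.0555  0.    ]]
[[0.4237 0.1272 0.0007]]
[[ 0.491  -0.1046  0.011 ]]
[[0.587  0.1772 0.0045]]
```

```bash
cat > cloud.py <<'E'
from h import *
p=np.load('p.npy')
def cloud(c,box):
    u,v=np.meshgrid(np.arange(box[0],box[1]),np.arange(box[2],box[3]))
    uv=np.c_[u.ravel(),v.ravel()]; P=w(c,uv); ok=c['z_map'][uv[:,1],uv[:,0]]>0
    L=R.from_euler('z',-p[2]).apply(P-[p[0],p[1],0])*1000
    return L[ok],uv[ok],c['image'][uv[:,1],uv[:,0]][ok].astype(int)
if __name__=='__main__':
  for n,b in(('scene0',(215,315,150,245)),('top0',(195,295,145,235))):
    c=ld(n);L,uv,col=cloud(c,b)
    print(n)
    def st(nm,m):
        print(nm,m.sum(),L[m].mean(0).round(1) if m.any() else '',L[m].min(0).round(0) if m.any() else '',L[m].max(0).round(0) if m.any() else '')
    dark=col.max(1)<75
    st('posttop',dark&(abs(L[:,2]-160)<8)&(abs(L[:,1]-140)<25)&(abs(L[:,0])<30))
    st('post',dark&(L[:,2]>40)&(abs(L[:,1]-140)<25)&(abs(L[:,0])<30))
    st('coltop',(abs(L[:,2]-161)<5)&(abs(L[:,1])<35)&(abs(L[:,0]-90)<25))
    st('plate',(abs(L[:,2]-12)<8)&(abs(L[:,1]-80)<20)&(abs(L[:,0])<50))
    st('handle',dark&(L[:,2]>120)&(abs(L[:,1])<50)&(abs(L[:,0]+30)<60))
    org=(col[:,0]>150)&(col[:,2]<90)&(col[:,0]-col[:,1]>70)
    st('trig',org&(abs(L[:,1]-115)<50)&(L[:,2]>30))
    m=dark&(L[:,2]>120)&(abs(L[:,1])<50)&(abs(L[:,0]+30)<60)
    print(np.c_[uv[m],L[m].round(0)].astype(int)[::3])
E
python3 cloud.py
```

```text
scene0
posttop 40 [ -1.4 140.1 159. ] [-12. 130. 153.] [ 11. 150. 163.]
post 208 [ -5.8 135.3 111.2] [-16. 115.  40.] [ 15. 150. 163.]
coltop 90 [ 89.7   0.2 160.3] [ 80. -20. 156.] [102.  22. 165.]
plate 297 [-2.4 80.8 12.2] [-50.  60.   5.] [ 50. 100.  19.]
handle 198 [-25.9  -5.6 182.5] [-47. -24. 121.] [  7.  13. 229.]
trig 1 [ -3.9 102.1 158.3] [ -4. 102. 158.] [ -4. 102. 158.]
[[274 174 -11   5 226]
 [274 175 -16   2 228]
 [272 176 -19   6 224]
 [275 176 -16  -1 225]
 [272 177 -22   4 224]
 [275 177 -18  -3 225]
 [271 178 -27   5 225]
 [274 178 -23  -2 225]
 [277 178 -14  -7 219]
 [273 179 -25   0 221]
 [276 179 -19  -7 219]
 [271 180 -30   3 220]
 [274 180 -24  -3 217]
 [277 180 -12  -6 207]
 [271 181 -33   1 221]
 [274 181 -28  -5 219]
 [268 182 -40   7 220]
 [271 182 -37  -1 222]
 [274 182 -28  -6 215]
 [267 183 -42   8 216]
 [270 183 -41   0 221]
 [273 183 -35  -6 218]
 [276 183 -17  -7 200]
 [269 184 -43   2 217]
 [272 184 -39  -6 218]
 [275 184 -22  -6 201]
 [268 185 -47   2 217]
 [271 185 -42  -4 215]
 [274 185 -31  -8 207]
 [269 186 -45   0 211]
 [272 186 -41  -7 212]
 
[... 834 characters left out ...]
158.3] [-11. 134. 153.] [ 13. 151. 167.]
post 143 [ -3.7 145.9 107.5] [-15. 124.  42.] [ 15. 154. 167.]
coltop 48 [ 89.7   3.1 160. ] [ 78. -20. 156.] [101.  24. 166.]
plate 200 [-5.3 78.4 11.1] [-49.  60.   4.] [ 48. 100.  19.]
handle 43 [-25.3   7.5 210.1] [-48.  -5. 190.] [ -3.  11. 229.]
trig 43 [  0.8 115.4 128.5] [ -8. 104.  94.] [ 10. 126. 159.]
[[261 162 -10   4 229]
 [259 164  -3   7 215]
 [260 165 -12  10 219]
 [261 166 -14   7 214]
 [261 167 -19  10 215]
 [261 168 -17   9 207]
 [261 169 -16   8 199]
 [264 169 -33   9 218]
 [262 170 -23   9 202]
 [267 170 -40   1 213]
 [264 171 -36  11 211]
 [267 171 -48   7 219]
 [265 172 -40   9 207]
 [264 173 -35  10 198]
 [265 174 -36   5 190]]
```

```bash
cat > plan.py <<'E'
from cloud import *
p=np.load('p.npy').copy(); 
p[:2]+=R.from_euler('z',p[2]).apply([0,.0013,0])[:2]
Rp=R.from_euler('z',p[2])
def W(P): return Rp.apply(np.array(P)/1000.)+[p[0],p[1],0]
a=np.array([-np.sin(np.radians(15)),0,np.cos(np.radians(15))])
def target(down,sgn):
    y=-Rp.apply(down); z=sgn*Rp.apply([0,1,0]); x=np.cross(y,z); return R.from_matrix(np.c_[x,y,z])
def delta(goalP,goalR,o=None):
    o=o or sensors.observe(); Rc=R.from_quat(o['tcp_rot'])
    return Rc.inv().apply(goalP-o['ee_pos'])*1000, np.degrees((Rc.inv()*goalR).as_rotvec())
if __name__=='__main__':
  o=sensors.observe();Rc=R.from_quat(o['tcp_rot']);print(Rc.as_matrix().round(3)); print(p)
  for n,b in(('scene0',(215,315,150,245)),('top0',(195,295,145,235))):
    c=ld(n);L,uv,col=cloud(c,b);L=L-[0,1.3,0]
    s=L@a;q=L@np.array([a[2],0,-a[0]])
    m=(col.max(1)<75)&(L[:,2]>175)&(abs(L[:,1])<20)&(L[:,0]>-60)&(L[:,0]<15)
    print(n,'s',np.percentile(s[m],[2,10,50,80,90,98]).round(1),'q',np.percentile(q[m],[0,2,5,50,95,98,100]).round(1),'y',np.percentile(L[m,1],[2,10,50,90,98]).round(1))
    k=(col.min(1)>120)&(abs(L[:,1])<22)&(s>150)&(s<195)&(q>-5)&(q<60); print('collar',np.percentile(s[k],[5,25,50,75,95]).round(1),np.percentile(q[k],[2,50,98]).round(1),np.percentile(L[k,1],[2,50,98]).round(1),k.sum())
  for sg in(1,-1):
    print(sg,delta(W([0,133,140+90])-0,target([0,0,1],sg)))
E
python3 plan.py
```

```text
[[ 0.962 -0.001  0.273]
 [-0.273 -0.001  0.962]
 [-0.    -1.    -0.001]]
[ 0.5310472  -0.01850044  0.29630327]
scene0 s [193.4 199.5 219.1 222.1 223.3 224.6] q [ 9.3  9.7 10.2 25.  44.9 46.2 48.7] y [-8.7 -7.8 -4.4  3.1  5.3]
collar [163.4 166.6 168.7 172.6 176.7] [12.6 30.2 53. ] [-20.8 -12.1  18.1] 74
top0 s [192.3 197.  210.1 216.5 220.1 224. ] q [ 9.6 10.6 11.2 29.6 49.9 51.8 52.3] y [-3.4  3.   7.4  8.6  9.5]
collar [158.4 164.6 167.9 171.7 175.7] [ 9.9 30.2 52.9] [-9.1 11.8 21.1] 60
1 (array([ 443.81410378,  -20.78500052, -285.69108858]), array([ 5.63117266e-02, -3.28361027e+01, -3.21078228e-02]))
-1 (array([ 443.81410378,  -20.78500052, -285.69108858]), array([4.24013139e-02, 1.47163874e+02, 7.43647805e-02]))
```

```bash
python3 -m jog '[[0,-15,0,0,-8.2,0,0],[0,-15,0,0,-8.2,0,0],[0,-15,0,0,-8.2,0,0],[0,-15,0,0,-8.2,0,0],[0,0,0,0,0,0,0]]' 20; python3 - <<'E'
from plan import *
print(delta(W([0,131,240]),target([0,0,1],1)))
E
```

```text
time_s: 0.6
ee_pos: [0.1437, 0.5055, 0.2709]
tcp_rot: [-0.699, -0.105, 0.104, 0.7]
force: [-0.5, 0.1, 0.1]
grip_width: 1.0
(array([ 217.05059095,   30.35144483, -483.49102464]), array([-0.11608107,  0.037836  ,  0.11674892]))
```

```bash
python3 -m jog '[[16,0,-36,0,0,0,0],[17,0,-37,0,0,0,0],[17,0,-37,0,0,0,0],[17,0,-37,0,0,0,0],[17,0,-37,0,0,0,0],[17,0,-37,0,0,0,0],[17,0,-37,0,0,0,0],[17,0,-37,0,0,0,0],[17,0,-37,0,0,0,0],[17,0,-37,0,0,0,0],[17,0,-37,0,0,0,0],[16,0,-39,0,0,0,0],[15,0,-38,0,0,0,0],[0,0,0,0,0,0,0],[0,0,0,0,0,0,0]]'; python3 - <<'E'
from plan import *
print(delta(W([0,131,240]),target([0,0,1],1)))
for n in('scene','top'):
    c=cap(n,n+'1')
a=cv2.imread('pics/scene1.png')[90:250,180:340]
b=cv2.imread('pics/top1.png')[100:240,150:310]
cv2.imwrite('pics/c1.png',np.hstack([cv2.resize(a,(400,400),interpolation=2),cv2.resize(b,(400,350),interpolation=2)[:400] if 0 else cv2.copyMakeBorder(cv2.resize(b,(400,350),interpolation=2),0,50,0,0,0)]))
E
```

```text
time_s: 2.1
ee_pos: [0.4916, 0.1058, 0.2683]
tcp_rot: [-0.699, -0.102, 0.103, 0.7]
force: [-0.7, 0.8, -0.2]
grip_width: 1.004
(array([ 1.46316831, 28.30553392,  0.60839654]), array([-0.04704588, -0.29301685, -0.11074973]))
```

View pics/c1.png

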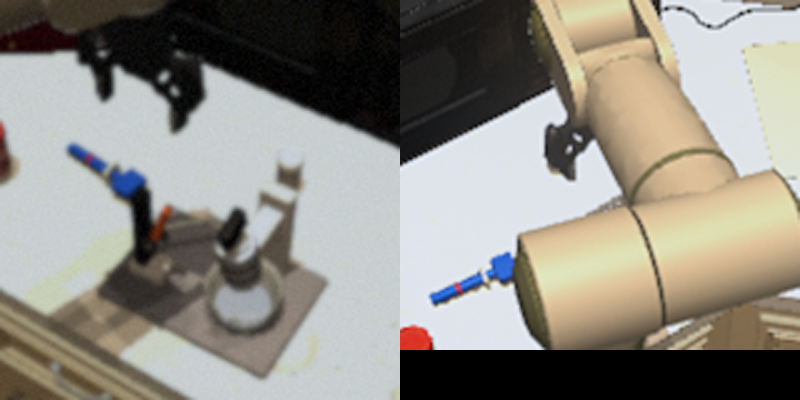

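```bash
python3 -m jog '[[1.5,20,0.6,0,-0.3,0,0],[0,25,0,0,0,0,0],[0,25,0,0,0,0,0],[0,15,0,0,0,0,0],[0,0,0,0,0,0,0],[0,0,0,0,0,0,0]]'; python3 - <<'E'
from plan import *
print(delta(W([0,131,127]),target([0,0,1],1)))
for n in('scene','top'):
    c=cap(n,n+'2')
    print(n,proj(c,[W([0,131+s*42.5,175]) for s in(1,-1)]),proj(c,[W([0,140,160]),W([0,-1,205])]))
a=cv2.imread('pics/scene2.png')[130:240,200:320]
cv2.imwrite('pics/c2.png',cv2.resize(a,(600,550),interpolation=2))
E
```

```text
time_s: 2.8
ee_pos: [0.493, 0.1079, 0.1852]
tcp_rot: [0.699, 0.106, -0.106, -0.699]
force: [0.2, 0.3, -0.8]
grip_width: 0.998
(array([-0.51913035, 58.18348524, -0.9713688 ]), array([0.00971831, 0.28643457, 0.04010954]))
scene [[226.13678209 159.9932416 ]
 [250.14287679 171.13958424]] [[235.6613566  167.62687476]
 [277.01666061 176.76185702]]
top [[219.87623315 193.26438257]
 [239.68219545 181.48517885]] [[227.90422667 191.11452444]
 [259.95407303 164.22270632]]
```

View pics/c2.png

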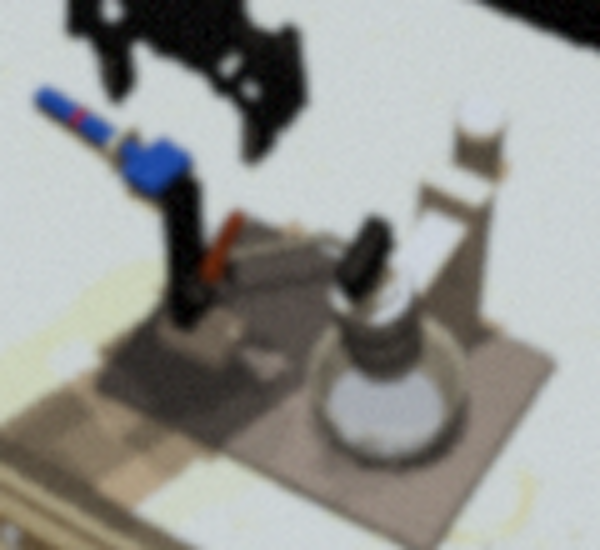

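```bash
python3 - <<'E'
from plan import *
c=ld('scene2');L,uv,col=cloud(c,(210,265,125,165));L-=[0,1.3,0]
m=(col.max(1)<70)&(L[:,2]>150)
for lo,hi in((150,185),(185,195),(195,205),(205,230)):
    k=m&(L[:,2]>lo)&(L[:,2]<hi)
    for sg in(1,-1):
        kk=k&((L[:,1]-131)*sg>0)
        if kk.any(): print(lo,sg,kk.sum(),L[kk].mean(0).round(1),L[kk].min(0).round(),L[kk].max(0).round())
print(w(c,[(223.6,148),(251,161)]))
print(proj(c,[W([0,131+s*50,188]) for s in(1,-1)]))
E
```

```text
205 1 3 [ -2.7 175.6 228.3] [ -7. 175. 228.] [  2. 176. 229.]
205 -1 1 [ -7.6  83.5 229.7] [ -8.  84. 230.] [ -8.  84. 230.]
[[0.47624776 0.14931802 0.2285425 ]
 [0.50153596 0.05732864 0.22967933]]
[[223.81097657 156.11204978]
 [252.28044175 169.25465284]]
```

```bash
python3 - <<'E'
from plan import *
o=sensors.observe(); print(o['ee_pos'],o['time_s'],o['qpos'],o['grip_width'])
c=cap('scene','scene3');cap('top','top3')
L,uv,col=cloud(c,(200,270,120,170));L-=[0,1.3,0]
m=(col.max(1)<70)&(L[:,2]>165)&(L[:,2]<240)&(L[:,1]>60)
print(np.c_[uv[m],L[m].round()].astype(int)[::4])
d=np.abs(ld('scene2')['image'].astype(int)-c['image']).max(2); print(d[120:170,200:270].mean())
a=cv2.imread('pics/scene3.png')[80:220,180:320]
cv2.imwrite('pics/c3.png',cv2.resize(a,(600,600),interpolation=2))
cv2.imwrite('pics/c3t.png',cv2.resize(cv2.imread('pics/top3.png')[100:240,180:320],(600,600),interpolation=2))
E
```

```text
[0.49337113 0.10759759 0.18562098] 2.9 [-1.76825122e-02  2.87938148e-01  1.59561127e+00  1.65439105e-05
  1.25610648e+00 -1.88968409e+00] 0.99550734920298
[[221 146  -9 181 240]
 [223 147  -9 174 239]
 [224 148  -3 175 229]
 [250 160 -10  82 238]]
4.28
```

View pics/c3.png

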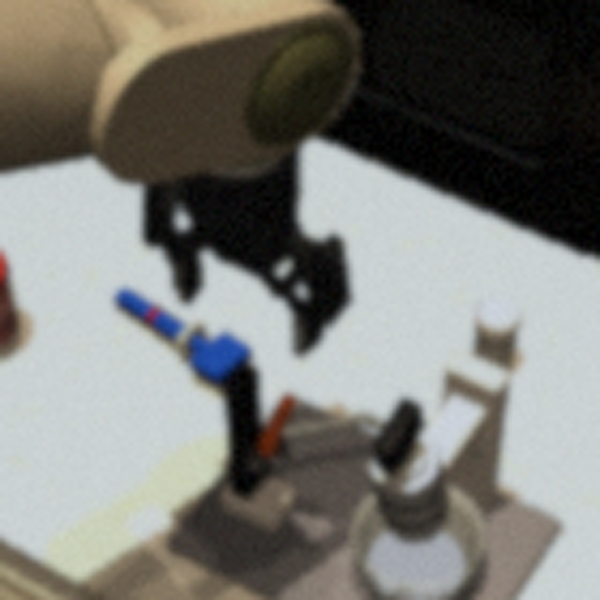

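View pics/c3t.png

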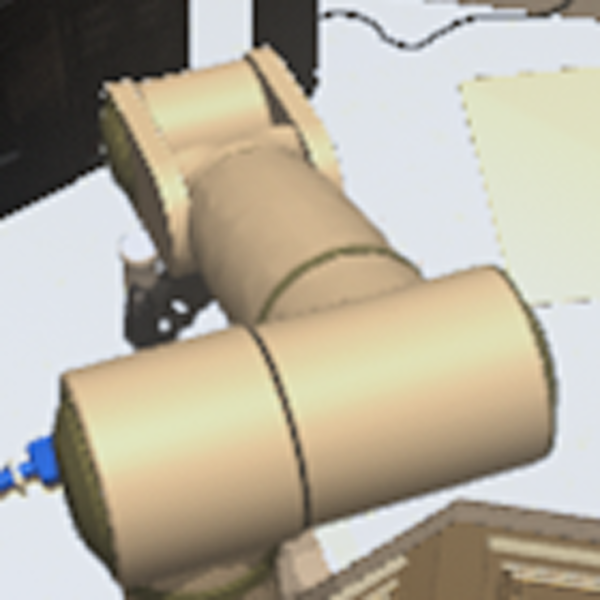

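```bash
python3 - <<'E'
from plan import *
c=ld('scene3')
for nm in('scene3','scene0'):
  c=ld(nm)
  for v in range(118,170,4): print(nm,v,[(int(z*1000)) for z in c['z_map'][v,214:262:3]])
E
```

```text
scene3 118 [969, 975, 981, 991, 996, 1004, 1012, 1021, 1068, 1083, 1089, 1095, 1651, 1648, 1645, 1647]
scene3 122 [975, 986, 1171, 1105, 1091, 1085, 1086, 1088, 1089, 1091, 1090, 1103, 1636, 1630, 1633, 1629]
scene3 126 [1176, 1170, 1172, 1117, 1104, 1099, 1093, 1092, 1095, 1095, 1104, 1113, 1615, 1623, 1615, 1621]
scene3 130 [1189, 1189, 1209, 1172, 1116, 1111, 1102, 1105, 1103, 1111, 1115, 1121, 1607, 1605, 1613, 1608]
scene3 134 [1205, 1204, 1212, 1213, 1164, 1152, 1115, 1116, 1113, 1119, 1129, 1129, 1141, 1594, 1593, 1596]
scene3 138 [1584, 1583, 1202, 1183, 1179, 1178, 1169, 1154, 1146, 1150, 1142, 1137, 1136, 1134, 1129, 1137]
scene3 142 [1567, 1567, 1221, 1215, 1234, 1574, 1568, 1176, 1156, 1151, 1161, 1572, 1174, 1129, 1130, 1145]
scene3 146 [1566, 1553, 1236, 1230, 1244, 1558, 1563, 1565, 1553, 1559, 1157, 1160, 1188, 1143, 1137, 1152]
scene3 150 [1529, 1546, 1540, 1234, 1548, 1549, 1548, 1549, 1544, 1549, 1546, 1174, 1166, 1166, 1145, 1165]
scene3 154 [1513, 1508, 1509, 1534, 1537, 1539, 1533, 1531, 1534, 1542, 1532, 1539, 1172, 1177, 1161, 1536]
scene3 158 [1522, 1519, 149
[... 997 characters left out ...]
573, 1571, 1577, 1573, 1569, 1565, 1572, 1568, 1573]
scene0 146 [1565, 1560, 1562, 1561, 1565, 1564, 1551, 1563, 1551, 1561, 1552, 1554, 1549, 1559, 1555, 1560]
scene0 150 [1520, 1544, 1545, 1549, 1550, 1543, 1543, 1550, 1546, 1541, 1547, 1546, 1546, 1546, 1551, 1545]
scene0 154 [1509, 1503, 1504, 1533, 1538, 1536, 1541, 1534, 1530, 1534, 1528, 1535, 1543, 1529, 1535, 1537]
scene0 158 [1526, 1531, 1496, 1487, 1498, 1528, 1490, 1524, 1523, 1527, 1522, 1525, 1524, 1528, 1524, 1525]
scene0 162 [1512, 1507, 1514, 1500, 1481, 1479, 1472, 1476, 1482, 1510, 1508, 1507, 1510, 1510, 1515, 1508]
scene0 166 [1501, 1500, 1503, 1503, 1470, 1463, 1469, 1288, 1288, 1495, 1500, 1502, 1495, 1493, 1496, 1502]
```

```bash
python3 -m jog '[[0,15,-1,0,0.3,0,0],[0,15,0,0,0,0,0],[0,15,0,0,0,0,0],[0,13,0,0,0,0,0],[0,0,0,0,0,0,0],[0,0,0,0,0,0,0]]'; python3 - <<'E'
from plan import *
c=cap('scene','scene4')
L,uv,col=cloud(c,(200,270,120,190));L-=[0,1.3,0]
m=(col.max(1)<70)&(L[:,2]>125)&(L[:,2]<210)&(L[:,1]>60)
print(np.c_[uv[m],L[m].round()].astype(int)[::5])
a=cv2.imread('pics/scene4.png')[120:220,190:290]
cv2.imwrite('pics/c4.png',cv2.resize(a,(600,600),interpolation=2))
E
```

```text
time_s: 3.6
ee_pos: [0.4937, 0.1063, 0.1272]
tcp_rot: [0.699, 0.104, -0.104, -0.699]
force: [0.2, 0.1, 0.3]
grip_width: 0.997
[[220 152  -8 188 209]
 [225 155  -2 174 199]
 [224 156  -8 174 199]
 [223 157 -10 176 196]
 [222 158  -7 183 185]
 [227 158   4 173 180]
 [226 159   0 174 179]
 [226 160  -1 173 176]
 [226 161  -2 173 173]
 [225 163  -7 173 168]
 [235 166   4 145 160]
 [235 167   0 142 162]
 [251 167  -9  80 207]
 [235 168  -4 140 162]
 [250 168 -14  80 208]
 [233 169  -9 144 160]
 [238 169   2 133 156]
 [253 169  -7  74 200]
 [234 170  -9 140 158]
 [239 170   3 131 151]
 [254 170  -2  74 192]
 [236 171 -11 131 161]
 [251 171  -6  81 186]
 [234 172 -12 139 152]
 [239 172   1 129 145]
 [233 173 -10 144 143]
 [238 173   1 133 138]
 [253 173  -2  77 176]
 [238 174  -2 131 138]
 [252 174  -7  78 175]
 [236 175 -10 133 140]
 [250 175 -10  83 171]
 [236 176  -7 135 131]
 [235 177 -13 135 132]]
```

View pics/c4.png

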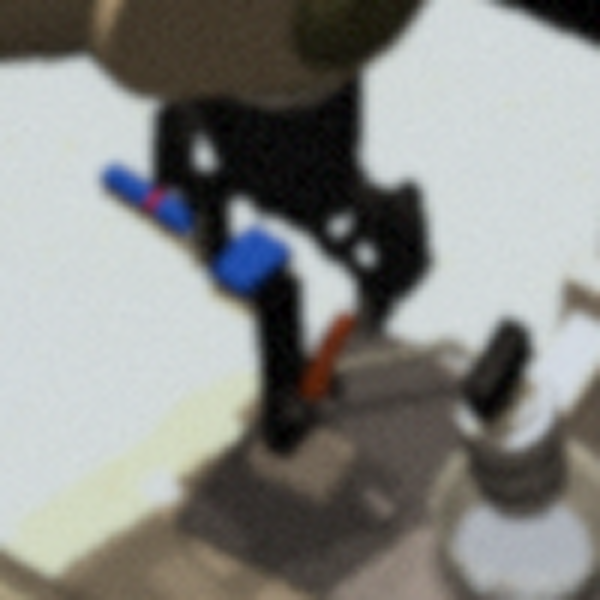

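```bash
python3 - <<'E'
from plan import *
c=ld('scene4')
for u in (223,226,232,235,238,241,244,251,254,257,260):
    print(u,[(v,*(Rp.inv().apply(w(c,[(u,v)])[0]-[p[0],p[1],0])*1000).round().astype(int)) for v in range(136,178,3) if c['z_map'][v,u]<1.3])
E
```

```text
223 [(136, np.int64(13), np.int64(187), np.int64(258)), (139, np.int64(-3), np.int64(176), np.int64(265)), (142, np.int64(-3), np.int64(177), np.int64(253)), (148, np.int64(4), np.int64(185), np.int64(217)), (151, np.int64(-12), np.int64(173), np.int64(226)), (154, np.int64(-11), np.int64(175), np.int64(210)), (157, np.int64(-10), np.int64(176), np.int64(196)), (160, np.int64(-12), np.int64(176), np.int64(184)), (163, np.int64(-10), np.int64(178), np.int64(168))]
226 [(136, np.int64(-32), np.int64(143), np.int64(319)), (139, np.int64(-36), np.int64(141), np.int64(312)), (142, np.int64(-33), np.int64(144), np.int64(297)), (145, np.int64(-35), np.int64(143), np.int64(287)), (148, np.int64(0), np.int64(170), np.int64(229)), (151, np.int64(-16), np.int64(159), np.int64(237)), (154, np.int64(-16), np.int64(160), np.int64(224)), (157, np.int64(-5), np.int64(169), np.int64(195)), (160, np.int64(-1), np.int64(173), np.int64(176)), (163, np.int64(-5), np.int64(171), np.int64(168))]
232 [(136, np.int64(-31), np.int64(124), np.int64(328)), (139, np.int64(-37), np.int64(120), np.int64(324)), (14
[... 3320 characters left out ...]
p.int64(-2), np.int64(74), np.int64(182))]
257 [(151, np.int64(6), np.int64(69), np.int64(267)), (154, np.int64(-1), np.int64(64), np.int64(264)), (157, np.int64(-5), np.int64(62), np.int64(257)), (160, np.int64(-7), np.int64(61), np.int64(247)), (163, np.int64(-11), np.int64(59), np.int64(239)), (166, np.int64(-11), np.int64(58), np.int64(227)), (169, np.int64(-14), np.int64(56), np.int64(218))]
260 [(151, np.int64(11), np.int64(62), np.int64(266)), (154, np.int64(10), np.int64(62), np.int64(254)), (157, np.int64(7), np.int64(59), np.int64(246)), (160, np.int64(7), np.int64(59), np.int64(234)), (163, np.int64(7), np.int64(59), np.int64(221)), (166, np.int64(0), np.int64(55), np.int64(218))]
```

```bash
python3 -m jog '[[0,8,0,0,0,0,0],[0,8,0,0,0,0,0],[0,6,0,0,0,0,0],[0,0,0,0,0,0,0]]'; python3 - <<'E'
from plan import *
print(delta(W([0,133,105]),target([0,0,1],1)))
c=cap('scene','scene5');c=cap('top','top5')
a=cv2.imread('pics/scene5.png')[120:220,190:290]
b=cv2.imread('pics/top5.png')[120:220,190:290]
cv2.imwrite('pics/c5.png',np.hstack([cv2.resize(a,(400,400),interpolation=2),cv2.resize(b,(400,400),interpolation=2)]))
E
```

```text
time_s: 4.05
ee_pos: [0.4928, 0.1063, 0.1034]
tcp_rot: [-0.699, -0.103, 0.105, 0.7]
force: [-0.3, 0.2, 0.2]
grip_width: 0.997
(array([ 0.13902519, -1.55404982,  2.50332736]), array([-0.03518616, -0.03778616, -0.10592404]))
```

View pics/c5.png

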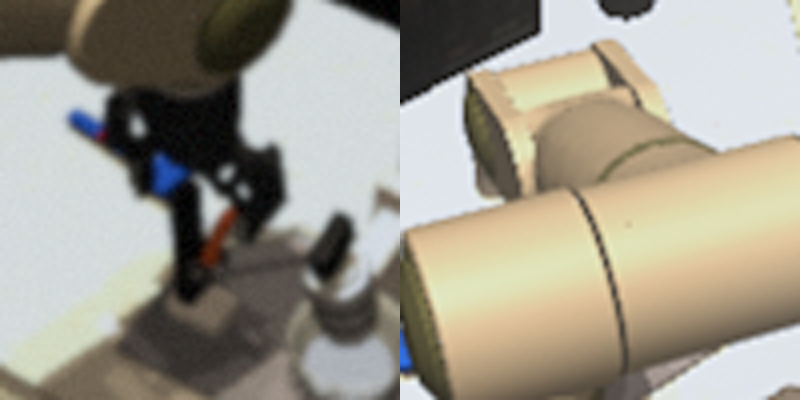

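```bash
python3 -m jog '[[0,4,2.5,0,0,0,0.2],[0,2,0,0,0,0,0.4],[0,0,0,0,0,0,0.45],[0,0,0,0,0,0,0.45],[0,0,0,0,0,0,0.45]]' 25; python3 - <<'E'
from plan import *
print(delta(W([0,133,105]),target([0,0,1],1))[0])
c=cap('scene','scene6')
a=cv2.imread('pics/scene6.png')[130:210,200:280]
cv2.imwrite('pics/c6.png',cv2.resize(a,(560,560),interpolation=2))
E
```

```text
time_s: 4.65
ee_pos: [0.4934, 0.1079, 0.0989]
tcp_rot: [0.7, 0.105, -0.104, -0.699]
force: [1.1, -5.3, 2.7]
grip_width: 0.553
[-0.84849063 -6.07286761  1.13865792]
```

View pics/c6.png

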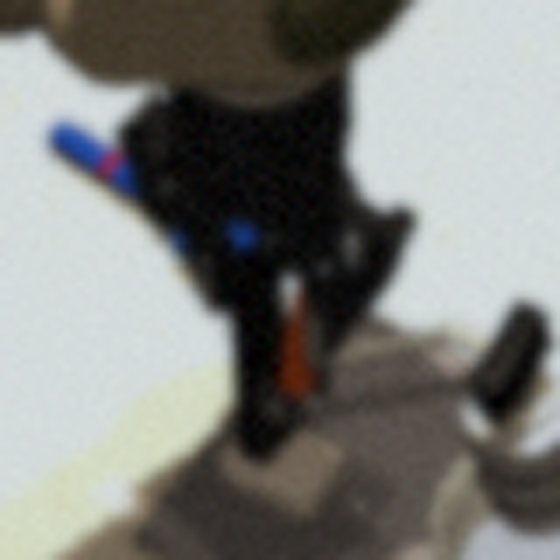

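```bash
python3 -m jog '[[0,0,0,0,0,0,0.55],[0,0,0,0,0,0,0.62],[0,0,0,0,0,0,0.7],[0,0,0,0,0,0,0.7],[0,0,0,0,0,0,0.7],[0,0,0,0,0,0,0.7]]' 30; python3 - <<'E'
from plan import *
print(delta(W([0,133,105]),target([0,0,1],1))[0])
c=cap('scene','scene7')
a=cv2.imread('pics/scene7.png')[130:210,200:280]
cv2.imwrite('pics/c7.png',cv2.resize(a,(560,560),interpolation=2))
E
```

```text
time_s: 5.3
ee_pos: [0.493, 0.11, 0.0996]
tcp_rot: [-0.699, -0.105, 0.104, 0.7]
force: [-3.0, 7.6, 10.7]
grip_width: 0.369
[-1.08778577 -5.36249261 -0.98441359]
```

View pics/c7.png

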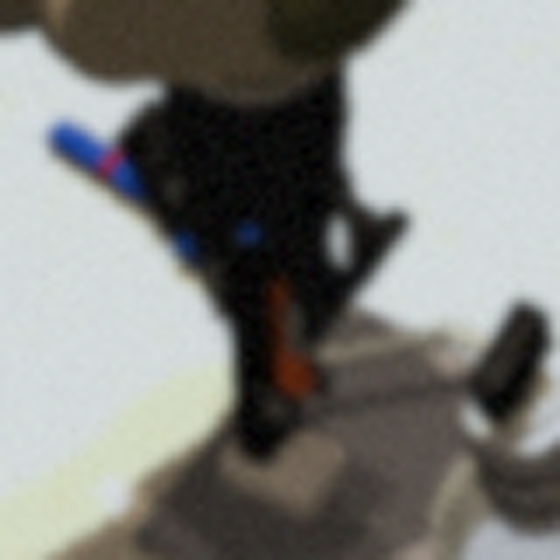

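```bash
python3 -m jog '[[0,0,0,0,0,0,0.7],[0,0,0,0,0,0,0.7],[0,0,0,0,0,0,0.5],[0,0,0,0,0,0,0.3],[0,0,0,0,0,0,0.1],[0,0,0,0,0,0,0],[0,0,0,0,0,0,0],[0,0,0,0,0,0,0],[0,0,0,0,0,0,0],[0,0,0,0,0,0,0]]'; python3 - <<'E'
from plan import *
c=cap('scene','scene8')
a=cv2.imread('pics/scene8.png')[130:210,200:280]
cv2.imwrite('pics/c8.png',cv2.resize(a,(560,560),interpolation=2))
E
```

```text
time_s: 6.35
ee_pos: [0.4926, 0.1087, 0.0985]
tcp_rot: [-0.699, -0.104, 0.104, 0.699]
force: [-0.8, -0.3, 0.1]
grip_width: 1.002
```

View pics/c8.png

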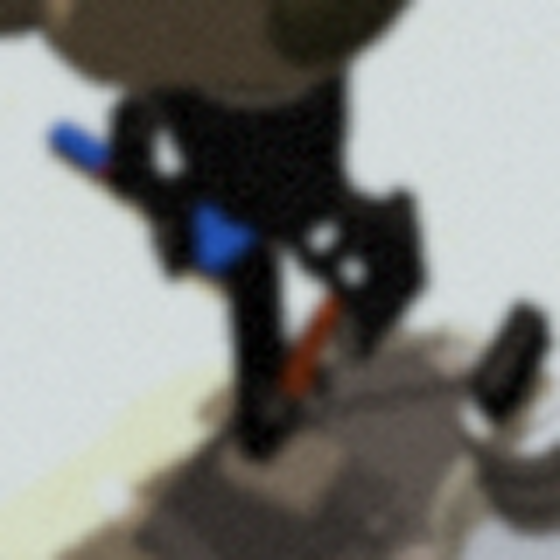

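```bash
python3 -m jog '[[0,-15,0,0,0,0,0],[0,-25,0,0,0,0,0],[0,-30,0,0,0,0,0],[0,-30,0,0,0,0,0],[0,-30,0,0,0,0,0],[0,-10,0,0,0,0,0],[0,0,0,0,0,0,0]]'; python3 - <<'E'
from plan import *
Hc=np.array([-23.8,0,204.8]); g=W(Hc+a*55); print(g,delta(g,target(a,1)))
c=cap('scene','scene9')
a_=cv2.imread('pics/scene9.png')[130:210,200:280]
cv2.imwrite('pics/c9.png',cv2.resize(a_,(560,560),interpolation=2))
E
```

```text
time_s: 7.1
ee_pos: [0.493, 0.1087, 0.2391]
tcp_rot: [0.7, 0.105, -0.103, -0.699]
force: [0.7, 0.3, -1.0]
grip_width: 0.998
[ 0.49466963 -0.02960616  0.25792592] (array([ -38.66420649,  -18.78690917, -132.76088244]), array([  0.04083836,  -0.02904869, -14.89069136]))
```

View pics/c9.png

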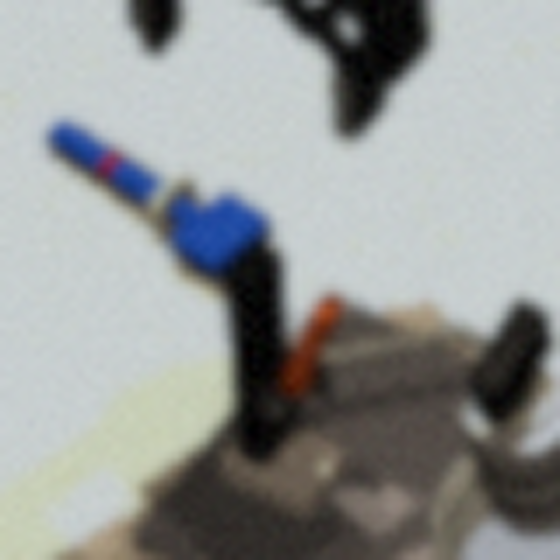

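```bash
python3 -m jog '[[0,-19,-10,0,0,0,0],[-8,0,-25,0,0,0,0],[-8,0,-25,0,0,0,0],[-8,0,-25,0,0,0,0],[-8,0,-25,0,0,0,0],[-6.5,0,-22.5,0,0,0,0],[0,0,0,0,0,-5,0],[0,0,0,0,0,-5,0],[0,0,0,0,0,-5,0],[0,0,0,0,0,0,0],[0,0,0,0,0,0,0]]'; python3 - <<'E'
from plan import *
Hc=np.array([-23.8,0,204.8]); g=W(Hc+a*55); print(delta(g,target(a,1)))
c=cap('scene','scene10');c2=cap('top','top10')
cc,_,_=0,0,0
print('proj handle',proj(c,W(Hc)),'tips',proj(c,[W(Hc+a*(55+39)+np.array([0,s*46,0])) for s in(1,-1)]))
a_=cv2.imread('pics/scene10.png')[100:220,210:330]
b_=cv2.imread('pics/top10.png')[100:220,200:320]
cv2.imwrite('pics/c10.png',np.hstack([cv2.resize(a_,(400,400),interpolation=2),cv2.resize(b_,(400,400),interpolation=2)]))
L,uv,col=cloud(c,(210,330,110,185));L-=[0,1.3,0]
m=(col.max(1)<70)&(L[:,1]<90)&(L[:,2]>235)&(L[:,2]<300)
print(np.c_[uv[m],L[m].round(),(L[m]@a).round(),(L[m]@np.array([.966,0,.259])).round()].astype(int)[::4])
E
```

```text
time_s: 8.25
ee_pos: [0.494, -0.0294, 0.2566]
tcp_rot: [-0.68, -0.193, 0.013, 0.707]
force: [0.6, -0.2, 0.6]
grip_width: 1.001
(array([ 0.9027652 , -1.17132023, -0.36939611]), array([-0.03537524, -0.08784605, -0.16883244]))
proj handle [[272.48347873 182.27614087]] tips [[253.71369038 159.61997177]
 [284.38935069 173.50856831]]
[[253 161 -54  45 296 300  25]]
```

View pics/c10.png

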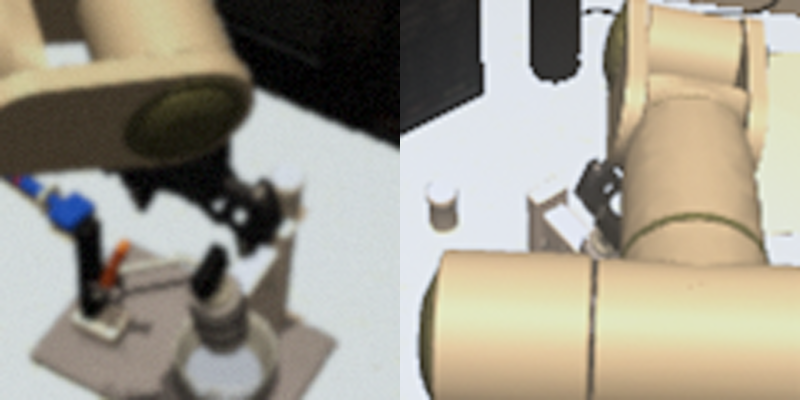

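```bash
python3 -m jog '[[1,15,-0.4,0,0,-0.2,0],[0,25,0,0,0,0,0],[0,25,0,0,0,0,0],[0,20,0,0,0,0,0],[0,10,0,0,0,0,0],[0,0,0,0,0,0,0],[0,0,0,0,0,0,0]]'; python3 - <<'E'
from plan import *
Hc=np.array([-23.8,0,204.8]); g=W(Hc-a*45); print(delta(g,target(a,1)))
c=cap('scene','scene11');c2=cap('top','top11')
a_=cv2.imread('pics/scene11.png')[130:220,230:320]
b_=cv2.imread('pics/top11.png')[120:210,220:310]
cv2.imwrite('pics/c11.png',np.hstack([cv2.resize(a_,(400,400),interpolation=2),cv2.resize(b_,(400,400),interpolation=2)]))
E
```

```text
time_s: 9.05
ee_pos: [0.5196, -0.0222, 0.1667]
tcp_rot: [-0.68, -0.196, 0.011, 0.707]
force: [-0.2, 0.4, 0.1]
grip_width: 1.001
(array([-1.54664675,  5.12164498,  0.16777247]), array([ 0.02796761, -0.00703223,  0.2195733 ]))
```

View pics/c11.png

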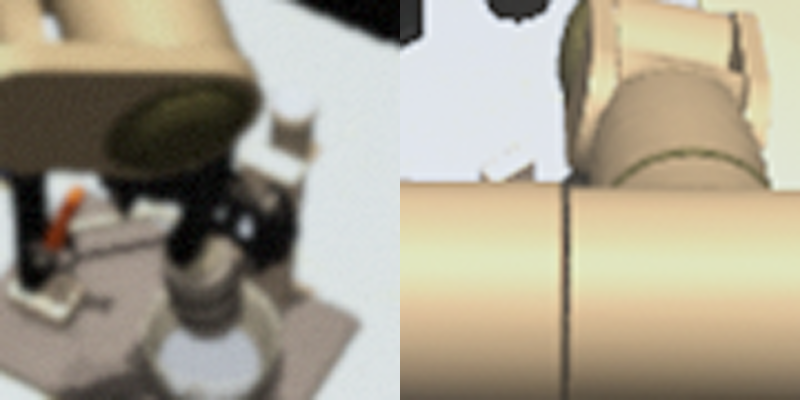

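```bash
python3 -m jog '[[-1.5,3,0.2,0,0,0.2,0.2],[0,0,0,0,0,0,0.4],[0,0,0,0,0,0,0.6],[0,0,0,0,0,0,0.7],[0,0,0,0,0,0,0.7],[0,0,0,0,0,0,0.7]]' 20; python3 - <<'E'
from plan import *
o=sensors.observe();print(Rp.inv().apply(o['force']).round(1),o['grip_width'])
c=cap('scene','scene12')
a_=cv2.imread('pics/scene12.png')[150:220,240:310]
cv2.imwrite('pics/c12.png',cv2.resize(a_,(560,560),interpolation=2))
E
```

```text
time_s: 9.75
ee_pos: [0.5186, -0.0222, 0.1628]
tcp_rot: [-0.68, -0.195, 0.012, 0.707]
force: [0.2, 0.0, 0.6]
grip_width: 0.301
[ 0.2 -0.   0.6] 0.3008032651370298
```

View pics/c12.png

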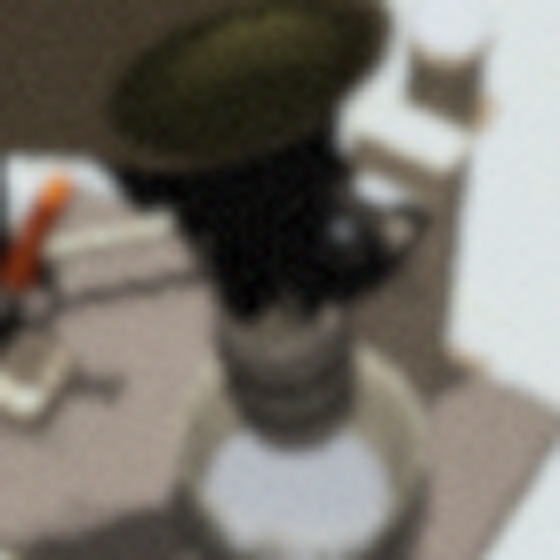

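```bash
python3 -m jog '[[0,0,0,0,0,0,0.76],[0,0,0,0,0,0,0.8],[0,0,0,0,0,0,0.84],[0,0,0,0,0,0,0.84],[0,0,0,0,0,0,0.84]]' 20; python3 - <<'E'
from plan import *
o=sensors.observe();print(Rp.inv().apply(o['force']).round(1),Rp.inv().apply(o['ft_torque']).round(2),o['grip_width']*85)
E
```

```text
time_s: 10.3
ee_pos: [0.5185, -0.0221, 0.1628]
tcp_rot: [-0.68, -0.195, 0.012, 0.707]
force: [-1.0, 0.4, 1.6]
grip_width: 0.184
[-0.8  0.7  1.6] [0.19 0.21 0.09] 15.653718983759438
```

```bash
python3 -m jog '[[0,0,0,0,0,0,0.9],[0,0,0,0,0,0,0.9],[0,0,0,0,0,0,0.9],[0,0,0,0,0,0,0.9]]' 50; python3 - <<'E'
from plan import *
o=sensors.observe();np.savez('ref.npz',p=o['ee_pos'],r=o['tcp_rot']);print(Rp.inv().apply(o['force']).round(1),Rp.inv().apply(o['ft_torque']).round(2),o['grip_width']*85,delta(o['ee_pos'],target(a,1),o)[1])
E
python3 -m jog '[[0,-3,0,0,0,0,0.9],[0,-3,0,0,0,0,0.9],[0,-2,0,0,0,0,0.9],[0,0,0,0,0,0,0.9],[0,0,0,0,0,0,0.9]]' 50
cat > chk.py <<'E'
from plan import *
f=np.load('ref.npz');o=sensors.observe();Rr=R.from_quat(f['r'])
d=Rp.inv().apply(o['ee_pos']-f['p'])*1000
print('s',(d@a).round(2),'q',(d@[a[2],0,-a[0]]).round(2),'y',d[1].round(2),'F',Rp.inv().apply(o['force']).round(1),'T',Rp.inv().apply(o['ft_torque']).round(2),'rot',delta(o['ee_pos'],target(a,1),o)[1].round(2),o['grip_width']*85)
E
python3 chk.py
```

```text
time_s: 10.7
ee_pos: [0.5185, -0.0221, 0.1628]
tcp_rot: [-0.68, -0.195, 0.012, 0.707]
force: [-2.6, 1.8, 2.3]
grip_width: 0.179
[-1.9  2.5  2.3] [0.28 0.34 0.05] 15.234195053159818 [ 0.00439183 -0.03085086 -0.00100303]
time_s: 11.2
ee_pos: [0.5165, -0.0228, 0.1704]
tcp_rot: [-0.68, -0.195, 0.012, 0.707]
force: [0.1, 0.0, -1.2]
grip_width: 0.177
s 7.9 q -0.07 y -0.08 F [ 0.1 -0.  -1.2] T [-0.03  0.26  0.05] rot [ 0.01 -0.04 -0.01] 15.054338904519751
```

```bash
python3 -m jog '[[0,-3,0,0,0,0,0.9],[0,-4,0,0,0,0,0.9],[0,-4,0,0,0,0,0.9],[0,-4,0,0,0,0,0.9],[0,-4,0,0,0,0,0.9],[0,-3,0,0,0,0,0.9],[0,0,0,0,0,0,0.9],[0,0,0,0,0,0,0.9]]' 50
python3 chk.py; python3 - <<'E'
from plan import *
c=cap('scene','scene13')
a_=cv2.imread('pics/scene13.png')[150:220,240:310]
cv2.imwrite('pics/c13.png',cv2.resize(a_,(560,560),interpolation=2))
E
```

```text
time_s: 12.0
ee_pos: [0.5111, -0.0244, 0.1917]
tcp_rot: [-0.68, -0.195, 0.012, 0.707]
force: [-0.2, 0.0, -2.7]
grip_width: 0.18
s 29.91 q -0.03 y -0.04 F [-0.1  0.1 -2.7] T [-0.02  0.24 -0.  ] rot [ 0.01 -0.04 -0.  ] 15.303417897409073
```

View pics/c13.png

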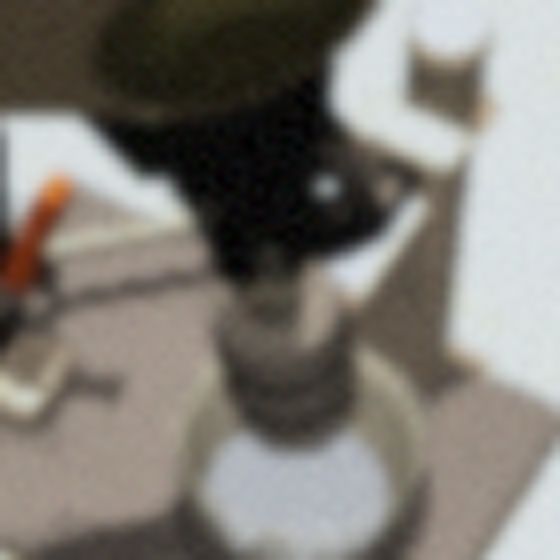

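```bash
python3 -m jog '[[0,-3,0,0,0,0,0.9],[0,-4,0,0,0,0,0.9],[0,-4,0,0,0,0,0.9],[0,-4,0,0,0,0,0.9],[0,-2.5,0,0,0,0,0.9],[0,0,0,0,0,0,0.9],[0,0,0,0,0,0,0.9],[0,0,0,0,0,0,0.9]]' 50
python3 chk.py; python3 - <<'E'
from plan import *
c=cap('scene','scene14')
a_=cv2.imread('pics/scene14.png')[150:220,240:310]
cv2.imwrite('pics/c14.png',cv2.resize(cv2.convertScaleAbs(a_,alpha=1.6),(560,560),interpolation=2))
im=c['image'].astype(int); print([(u,v,*im[v,u]) for v in range(170,205) for u in range(262,292) if im[v,u,0]-im[v,u,1]>35])
# expected rim & ring pixel
for s in(167,173,167+47-42,167+47-36,167+47): print(s,proj(c,W(s*a+30*np.array([a[2],0,-a[0]])))[0].round(1))
E
```

```text
time_s: 12.85
ee_pos: [0.5067, -0.0257, 0.2085]
tcp_rot: [-0.68, -0.194, 0.012, 0.707]
force: [0.2, -0.7, -2.8]
grip_width: 0.184
s 47.28 q -0.09 y 0.01 F [-0.  -0.8 -2.8] T [-0.    0.21  0.  ] rot [-0.   -0.04 -0.02] 15.674448270968304
[]
167 [273.8 187.9]
173 [273.6 187. ]
172 [273.6 187.2]
178 [273.4 186.3]
214 [272.1 180.7]
```

View pics/c14.png

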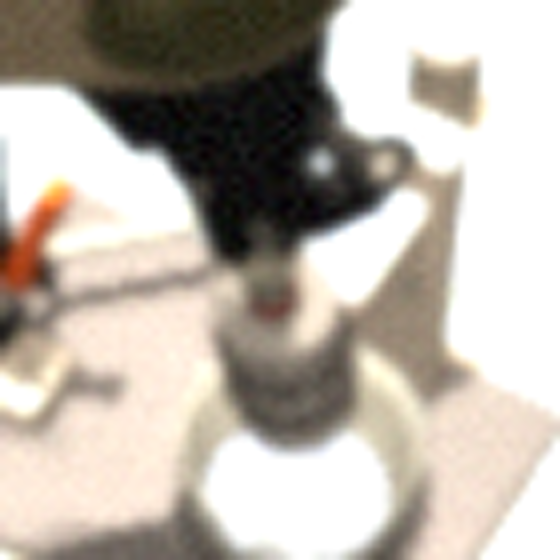

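```bash
python3 -m jog '[[0,0,0,0,0,0,0.9],[0,0,0,0,0,0,0.9],[0,0,0,0,0,0,0.9]]' && python3 chk.py && python3 -c "
from cell import ctrl
print(ctrl.job_done())"
```

```text
time_s: 13.2
ee_pos: [0.5068, -0.0257, 0.2086]
tcp_rot: [-0.68, -0.195, 0.012, 0.707]
force: [-0.5, 0.7, -2.0]
grip_width: 0.185
s 47.37 q -0.02 y -0.03 F [-0.3  0.8 -2. ] T [-0.02  0.23 -0.03] rot [ 0.   -0.04 -0.01] 15.764946197892742
the job is handed in; nothing more can be done
None
```

I squeezed the trigger fully and let it spring back. Then I drew the plunger 47.4 mm straight out along the bore and handed the job in, still holding it, at 13.2 s. No verdict comes back, so the points below rest on my own checks.

- **Trigger:** the jaws stopped at about 31 mm. The grip and fully squeezed trigger together are 32 mm wide, so I took that as a full squeeze. I had not touched the plunger yet. Pictures taken after release showed the trigger leaning back at rest.
- **Plunger at the end:** the lower edge of the red ring should be about 5 mm outside the rim, going by how far the tool moved and assuming the handle did not slip. The last picture shows the red ring just above the rim, but it is only a few pixels there.
- **Alignment and force:** the tool was turned to within 0.1° of the 15° lean I assumed for the bore. Side force was under 1 N, and the steady downward force of about 2–3 N is the plunger's weight.
- **Surroundings:** I saw no contact with the dish, bowl, jar or spice bottle. I did not measure their positions again at the end.

**Disagreement found:** in the camera depth, the fingertips stood about 35 mm farther back along the tool than the stated tool frame says. I followed the pictures. Closing on the trigger and the handle gave the expected widths, which supports that choice.

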